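Tip a filled carton onto its side and press it home in a taping guide

ROBOT

A 6-joint arm with a two-finger parallel gripper is mounted at the origin on the work surface; the furniture and walls round the work are solid. World frame = base frame: x ahead of the robot, y to its left, z up, the work surface at z = 0. Lengths are in mm, angles in rad, forces in N, time in s.
With the tool pointing down it reaches from about 300 to 750 mm from the base axis. Payload 8.5 kg.
Tool frame: the origin (TCP) lies midway between the tips of the shut fingers; the grasp point (between the pads) lies 19 mm behind it; z points along the fingers, y is the line along which they close (so a half turn about z gives the same grasp; the last joint's range is limited). The gripper opens to 88 mm and grips with 3 to 60 N. Pads are 18 mm wide; open, the fingers measure 123 mm over their backs; the gripper's body (75 mm by 187 mm) begins 45 mm behind the grasp point.
Start: joints at [0.983, 0.381, 1.297, -0, 1.464, -0.215], TCP at [200.314, 512.206, 238.748] pointing down, gripper open.
Joint ranges: [-3.11, 3.11], [-0.89, 2.33], [0.22, 2.48], [-1.42, 4.56], [0.17, 2.85], [-2.88, 2.88]. Speed limits (rad/s): [2.39, 2.39, 3.14, 3.14, 3.14, 3.14].

INTERFACE

Orientations are given as a unit quaternion [x, y, z, w].
In Python, from cell import r gives the robot as it stands. The module is installed in compiled form; this text tells all that it offers. Calls block until the motion is done:
- r.reach(position, orientation): joint-space move of the TCP to a pose.
- r.line_to(position, rot=None, vel=150, until_force=None): straight line of the TCP; rot=None keeps the orientation; vel is the mean speed in mm/s. With until_force (N) it stops when the force on the tool has changed by that much, and returns True; else False.
- r.set_joints(angles): joint-space move.
- r.gripper_to(opening, f_grip=None): finger opening in mm; f_grip is the grip in N (None keeps the last); returns when the fingers have stopped.
- r.sleep(seconds).
- r.solve_ik(position, orientation): joint angles nearest the present ones, or None.
- r.read_camera(name): name is "scene" or "top" or "wrist"; returns a dict with "color" (384x512x3 uint8, red, green, blue), "fovy" (degrees; the focal length in pixels is half the picture's height over the tangent of half this angle, whatever the lens; pixels are square), "cx", "cy" (the principal point, pixels), "world_to_cam" (4x4, takes a point from world to camera coordinates). Camera axes: x right, y down, z forward; pixel columns grow to the right and rows downward; lengths in mm; the calibration is good to about 2 mm. A picture is of the moment at which its call begins. There is no depth.
A pose or a line that the arm cannot do raises r.MotionError and nothing moves.
- r.finish_job(): hands the job in; it is judged then, once.
Readings, each from a call of its own:
- r.read_time(): time.
- r.read_joint_positions(): joint angles.
- r.read_joint_velocities(): joint speeds.
- r.read_tau(): joint torques, N m.
- r.read_eef_pos(): TCP position.
- r.read_tcp_rot(): TCP orientation.
- r.read_contact_force(): force on the tool from outside, world axes, zero at the start.
- r.read_moment(): the same for the moment, N m.
- r.read_opening(): finger opening in mm.
- r.read_gripper_force(): force on a finger pad.
Only numpy, scipy, OpenCV 4.12 (cv2) and the standard library are available. Lean on these libraries where they do the work, as an engineer would, in place of code of your own. Each camera call takes 0.05 s, during which the arm holds its last target. There are 200 camera calls.

TASK

The filled, sealed carton stands on end in front of the taping guide. Push it over, high up on the face turned away from the guide, so that it lies on its broad side with its top towards the guide; then slide it along the bench between the fences until its top end sits square and flush against the blue plate of the end stop, pushing in its brass feeler pin, and press it home firmly but gently for a moment (about 1 kgf, 10 N) before letting go. Never push or press with more than 25 N, or the carton dents; do not lift it, and do not disturb the tape roll, the glue jar or the rubber stamp.

Things in the scene. Friction and masses are not known exactly. Their poses are not given: they have to be found in the camera images.
- carton_center (a point): Centre of the brown sealed carton: 92 mm along its x, 120 along its y, 200 along its z. Starts standing on end: z up, x level and towards the guide within about 5 degrees. Tip it towards its +x, so that x ends pointing down and z points to the end stop. Lying, it is 92 mm high and 200 mm long and its top end lands about 60 to 135 mm short of the blue plate.
- carton_top (a point): Centre of the carton's top face, 100 mm from carton_center along the carton's z; same axes. This face goes against the blue plate.
- guide: Aluminium guide fixed to the bench. Origin at bench height on its centre line; x runs along the slot to the end stop, z up. Fences 50 mm high, inner faces 128 mm apart from x = -35 mm to +54 mm, where the end stop's bar begins; before that they flare out at 35 degrees to a mouth 193 mm wide at x = -80 mm. A carton pushed in over 4 mm off the centre line catches on the flare and the force climbs: steer it first.
- end_stop: Stop between the fences: cross bar carrying on two rods a blue plate 116 mm wide, its top at 62 mm. Origin at bench height on the centre line; x points away from the carton. The plate's front face is clamped anywhere from 15 mm before to 15 mm beyond the origin along x: not measured, find it by touch. Rigid: 10 N within 1 to 2 mm. A brass feeler pin, sprung with 0.5 N, stands 5 mm proud of it.
- grey_tape: Bystander: roll of grey tape lying flat, 108 mm across, 48 mm high, origin at the centre of its underside; beside the guide.
- jar: Bystander: glue jar with blue lid, 58 mm across, 92 mm high, origin at the centre of its underside.
- stamp: Bystander: rubber stamp standing on its base, 28 by 60 mm, 76 mm high, origin at the centre of its underside.
- carton: The same carton; origin at the centre of its underside (the end it starts on), same axes. Rigid, evenly filled, 0.25 to 0.49 kg. Bench friction is ordinary and varies: a low push may only slide it, a push near the top tips it over its far lower edge; past the balance point (about 25 degrees) it falls by itself.

How it is judged (in metres and radians):
On the way, in this order (a step that is already met when the one before it is completed fails the run):
1. the carton has been tipped onto its broad side, top towards the end stop, and lies flat short of it (angle between carton_center's own x axis and vertical above 3.04 rad and angle between the z axis of carton_center and the x axis of end_stop, either way round below 0.35 rad and x of carton_top in the frame of end_stop between -0.25 and -0.03 m), for 0.2 s.
2. the carton is pressed squarely against the end stop with at least 5 N for 0.3 s (contact force between carton and end_stop above 5 N and angle between the z axis of carton_center and the x axis of end_stop, either way round below 0.05 rad), for 0.3 s.
At the end, for the whole second after the job is handed in: The carton lies at rest, flat on the broad side that faced the guide (within 3.5 degrees), between the fences, its top end still holding in the sprung feeler pin (so within 5 mm of the blue plate), square to the stop within 2.3 degrees and centred within 12 mm (x of carton_top in the frame of end_stop above -0.021 m and contact force between carton and end_stop above 0.1 N and y of carton_top in the frame of end_stop between -0.012 and 0.012 m and angle between the z axis of carton_center and the x axis of end_stop, either way round below 0.04 rad and angle between carton_center's own x axis and vertical above 3.08 rad and height (world z) of carton_center below 0.05 m and linear speed of carton below 0.01 m/s); the robot touches nothing.
It fails at once if the carton was pressed against the end stop with more than 25 N (contact force between carton and end_stop above 25 N).
It fails at once if the fingers pushed the carton with more than 25 N (contact force between the fingers and carton above 25 N).
It fails at once if the carton was lifted off the bench (height (world z) of carton_center above 0.13 m).
It fails at once if the tape roll, the glue jar or the rubber stamp was shifted by more than 15 mm or tipped (distance of any of grey_tape, jar, stamp from where it was at the start of the episode above 0.015 m or angle between any of grey_tape, jar, stamp's own z axis and vertical above 0.4 rad).
It also fails if it takes over 64 s, if anything falls off the work surface, if the arm or the gripper's body presses on something with over 40 N, if the wrist force passes 120 N, or if a joint passes its speed limit or range.

## Working session

There is one attempt and no reset: what is moved stays moved. The work goes in short steps, each a Python script; the robot and the scene stay as the last script left them, time stands still between calls to the robot, and variables do not carry over. Pictures are saved under pics/ and viewed, at most 10 in all, crops included, and the job is handed in when it is done.

```bash
mkdir -p pics; cat > h.py <<'E'
import numpy as np, cv2
from cell import r
def cam(n):
    c=r.read_camera(n); c['f']=c['color'].shape[0]/2/np.tan(np.radians(c['fovy'])/2); return c
def save(c,n): cv2.imwrite('pics/'+n,cv2.cvtColor(c['color'],cv2.COLOR_RGB2BGR))
def ray(c,u,v,z):
    T=np.array(c['world_to_cam']);R=T[:3,:3];o=-R.T@T[:3,3]
    d=R.T@np.array([(u-c['cx'])/c['f'],(v-c['cy'])/c['f'],1]); return o+d*(z-o[2])/d[2]
def proj(c,p):
    T=np.array(c['world_to_cam']);q=T[:3,:3]@np.asarray(p,float)+T[:3,3]; return c['f']*q[:2]/q[2]+[c['cx'],c['cy']]
E
python3 - <<'E'
from h import *
import pickle
d={}
for n in ('scene','top'):
    c=cam(n);d[n]=c
    T=np.array(c['world_to_cam']);print(n,-T[:3,:3].T@T[:3,3],c['fovy'],c['f'])
pickle.dump(d,open('c0.pkl','wb'))
im=np.hstack([d['scene']['color'],d['top']['color']])
save(d['scene'],'s0.png');save(d['top'],'t0.png')
print(r.read_time(),r.read_tcp_rot())
E
```

```text
scene [ 812.31059318  726.80855988 1100.96316494] 42.55469611327425 493.03038624478535
top [ 530.83740711   67.89958681 1039.01362423] 46.41056096582576 447.8555658467109
0.1 [ 1.85329331e-01  9.82676275e-01 -5.67367639e-04 -2.36393147e-04]
```

View pics/s0.png

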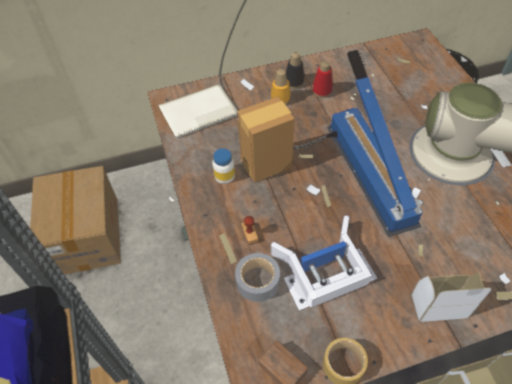

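View pics/t0.png

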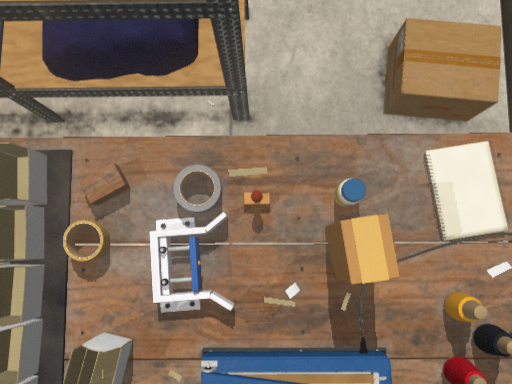

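The scene view shows the carton at (267,140), the guide at (325,265), the jar at (223,165) and the stamp at (250,230). In the top view the carton's top face is at about (375,248), the blue plate at (195,263), the tape at (197,188), the stamp at (257,198) and the jar at (350,192).

```bash
python3 - <<'E'
from h import *
import pickle
c=pickle.load(open('c0.pkl','rb'))['top'];im=c['color'];hsv=cv2.cvtColor(im,cv2.COLOR_RGB2HSV)
print('corners',ray(c,0,0,0),ray(c,511,0,0),ray(c,0,383,0))
crop=im[200:320,140:410]
cv2.imwrite('pics/tc.png',cv2.cvtColor(cv2.resize(crop,None,fx=2.9,fy=2.9,interpolation=cv2.INTER_CUBIC),cv2.COLOR_RGB2BGR))
print('carton px',hsv[245,375],hsv[245,345],hsv[245,365],'blue',hsv[262,194])
def biggest(m,roi):
    mm=np.zeros_like(m);x0,y0,x1,y1=roi;mm[y0:y1,x0:x1]=m[y0:y1,x0:x1]
    k,_=cv2.findContours(mm,cv2.RETR_EXTERNAL,cv2.CHAIN_APPROX_NONE);return max(k,key=cv2.contourArea)
v=int(hsv[245,375,2]);
m=cv2.inRange(hsv,(8,80,200),(28,255,255))
k=biggest(m,(320,200,410,300));b=cv2.boxPoints(cv2.minAreaRect(k));print('top',b.tolist())
for p in b: print(ray(c,*p,200).round(1))
print('centre',ray(c,*b.mean(0),200))
m=cv2.inRange(hsv,(100,120,40),(125,255,255));k=biggest(m,(170,225,215,300));b=cv2.boxPoints(cv2.minAreaRect(k));print('blue',b.tolist())
for p in b: print(ray(c,*p,62).round(1))
m=cv2.inRange(hsv,(0,0,190),(180,40,255));k=biggest(m,(140,205,240,315))
q=cv2.approxPolyDP(k,2,True)[:,0]
for p in q: print('guide',p,ray(c,*p,50)[:2].round(1))
E
```

```text
corners [1145.93034151  712.58877159    0.        ] [1125.62852233 -543.13952862    0.        ] [232.96762394 660.52698109   0.        ]
carton px [ 20 136 232] [ 15 139 191] [ 20 139 231] blue [109 155 181]
top [[342.49993896484375, 219.5], [384.219970703125, 213.54000854492188], [393.5, 278.5], [351.77996826171875, 284.4599914550781]]
[582.1 -82.4 200. ]
[ 592.5 -160.5  200. ]
[ 472.7 -172.8  200. ]
[462.4 -95.9 200. ]
centre [ 526.92779728 -127.97132561  200.        ]
blue [[188.692626953125, 237.0817108154297], [195.22958374023438, 236.6731414794922], [198.54864501953125, 289.7781982421875], [192.01168823242188, 290.186767578125]]
[555.  228.1  62. ]
[555.8 213.9  62. ]
[442.  205.8  62. ]
[441.2 219.9  62. ]
guide [223 212] [610.1 154.4]
guide [205 227] [577.2 194.2]
guide [188 228] [575.3 231.8]
guide [181 223] [586.5 247.4]
guide [185 220] [593.1 238.6]
guide [178 218] [597.6 254.2]
guide [156 220] [593.6 303.1]
guide [156 230] [571.5 302.7]
guide [149 232] [567.2 318.1]
guide [153 302] [415.4 306.5]
guide [183 302] [415.  241.2]
guide [187 299] [421.3 232.5]
guide [209 297] [425.3 184.7]
guide [226 308] [401.7 147.7]
guide [231 308] [401.7 136.9]
guide [232 305] [408.  134.7]
guide [212 293] [433.8 178.2]
guide [210 295] [429.6 182.5]
guide [209 291] [438.1 184.7]
guide [195 295] [429.8 215.2]
guide [169 295] [430.1 271.9]
guide [166 286] [449.4 278.7]
guide [167 289] [443.  276.4]
guide [164 287] [447.3 283. ]
guide [162 296] [428.1 287.1]
guide [159 292] [436.7 293.8]
guide [157 237] [556.  300.2]
guide [205 232] [566.2 194.1]
guide [225 216] [601.2 149.9]
```

View pics/tc.png

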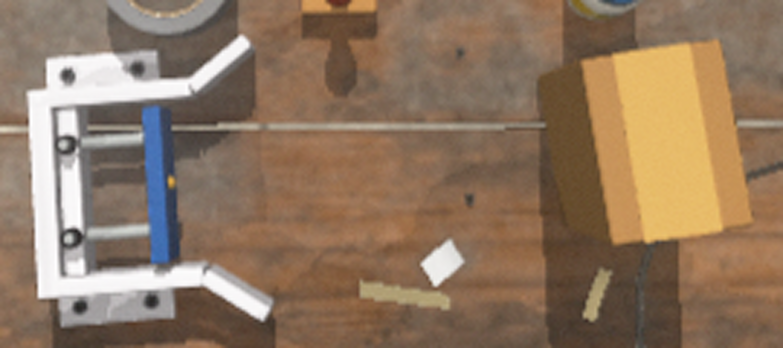

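The top crop gives the carton's top face corners at (582,56), (720,40), (752,224) and (612,245), so its yaw is about 97°. The guide's yaw is about 94°, with its centre line through (499,210) at the plate front. Next I tip the carton.

```bash
cat >> h.py <<'E'
def q(psi): a=np.radians(psi)/2; return [np.cos(a),np.sin(a),0,0]
def d(psi): a=np.radians(psi); return np.array([np.cos(a),np.sin(a),0])
def carton_lying(c):
    hsv=cv2.cvtColor(c['color'],cv2.COLOR_RGB2HSV); return hsv
E
python3 - <<'E'
from h import *
import pickle
c=pickle.load(open('c0.pkl','rb'))['top']
P=np.array([(582,56),(720,40),(752,224),(612,245)])/2.9+[140,200]
W=np.array([ray(c,*p,200) for p in P]);C=W.mean(0)
v=(W[0]+W[3]-W[1]-W[2])/2;w=(W[0]+W[1]-W[2]-W[3])/2
ps=np.degrees([np.arctan2(v[1],v[0]),np.arctan2(w[1],w[0])+np.pi/2]);print(C,np.linalg.norm(v),np.linalg.norm(w),ps)
psi=97.0;face=C-46*d(psi);face[2]=185
r.line_to([200,512,350]);r.gripper_to(0)
a=face-70*d(psi)
r.reach([*a[:2],350],q(psi)); r.line_to([*a[:2],185])
f0=np.array(r.read_contact_force());print('t',r.read_time(),f0)
print(r.line_to((face-14*d(psi)).tolist(),vel=100,until_force=8))
for s in range(0,88,12):
    h=r.line_to((face+(s-9)*d(psi)).tolist(),vel=60,until_force=15)
    print(s,h,(np.array(r.read_contact_force())-f0).round(2))
    if h: break
r.sleep(.4);print(r.read_eef_pos(),r.read_time())
save(cam('top'),'t1.png')
E
```

```text
[ 527.92558271 -131.30472351  200.        ] 89.66786911062877 119.6046194875509 [97.08300267 97.43942068]
t 6.4667 [ 0.29281935 -0.12270906 -0.43174748]
False
0 False [ 0.77 -0.41 -0.31]
12 False [-0.66 -0.19  0.43]
24 False [-0.02 -0.97  0.36]
36 False [ 1.15  0.09 -0.07]
48 False [-1.34 -0.36  1.11]
60 False [0.04 0.41 0.44]
72 False [-1.01  0.64  0.76]
84 False [-0.6   0.36  1.2 ]
[ 524.39252728 -102.65129569  184.99242634] 10.275
```

View pics/t1.png

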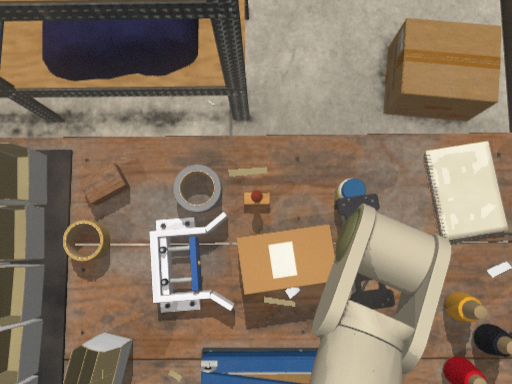

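The carton now lies flat, top face spanning about (237,239), (331,227) and (245,293), with its top end towards the guide mouth. I back off and measure it.

```bash
cat >> h.py <<'E'
def lying(c,dbg=None):
    hsv=cv2.cvtColor(c['color'],cv2.COLOR_RGB2HSV)
    m=cv2.inRange(hsv,(10,100,150),(25,255,255))|cv2.inRange(hsv,(0,0,200),(180,110,255))
    m[:,:204]=0;m[:215]=0;m[310:]=0;m[:,345:]=0
    m=cv2.morphologyEx(m,cv2.MORPH_OPEN,np.ones((9,9)))
    k,_=cv2.findContours(m,cv2.RETR_EXTERNAL,cv2.CHAIN_APPROX_NONE);k=max(k,key=cv2.contourArea)
    W=np.array([ray(c,*p,92)[:2] for p in k[:,0]],np.float32)
    (ce,sz,an)=cv2.minAreaRect(W); an=an%90+90 if an%90<45 else an%90
    return ce,sz,an,k
E
python3 - <<'E'
from h import *
psi=97.;p=np.array(r.read_eef_pos())
r.line_to((p-110*d(psi)+[0,0,60]).tolist(),vel=250)
c=cam('top');ce,sz,an,k=lying(c);print(ce,sz,an,r.read_time(),r.read_eef_pos())
im=c['color'].copy();cv2.drawContours(im,[k],-1,(255,0,0),1)
cv2.imwrite('pics/t2.png',cv2.cvtColor(cv2.resize(im[200:320,140:410],None,fx=2.9,fy=2.9),cv2.COLOR_RGB2BGR))
E
```

```text
(508.0214538574219, 16.982452392578125) (119.89122009277344, 199.4160919189453) 97.6465835571289 11.025 [ 537.40625623 -210.54561488  244.17630727]
```

View pics/t2.png

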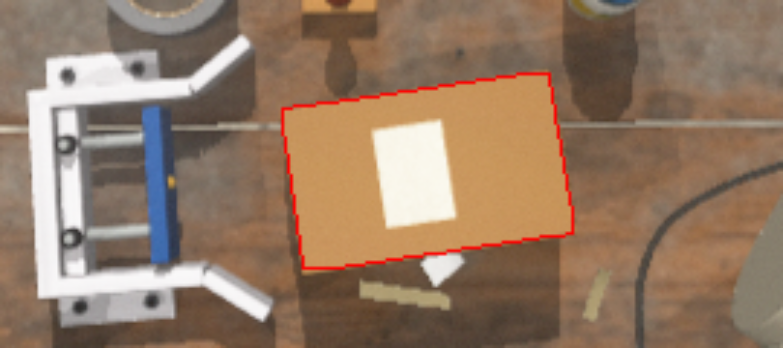

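```bash
cat >> h.py <<'E'
G=94.4; g=d(G); n=d(G-90); L0=np.array([499,210,0.])   # guide line, s measured from plate front seen
def gp(s,o,z): p=L0+s*g+o*n; return [p[0],p[1],z]
def gstate(c=None):
    ce,sz,an,k=lying(c or cam('top')); v=np.array([*ce,0])-L0
    return v@g, v@n, an-G, sz
E
python3 - <<'E'
from h import *
s,o,a,sz=gstate();print(s,o,a)
sc=s+65
r.reach(gp(sc,-125,220),q(G-90)); r.line_to(gp(sc,-125,45),vel=250)
print(r.line_to(gp(sc,-69,45),vel=40,until_force=12),r.read_contact_force())
r.line_to(gp(sc,-125,45),vel=200);r.line_to(gp(sc,-125,150),vel=250)
c=cam('top');print(gstate(c),r.read_time());save(c,'t3.png')
E
```

```text
-193.1435375891806 -5.857355921623133 3.3919411659240666
False [-0.12533758 -0.39985594 -1.68237496]
(np.float64(-196.05573138067788), np.float64(1.8138109903400728), -0.16966857910156818, (119.72962951660156, 199.33139038085938)) 16.325
```

```bash
python3 - <<'E'
from h import *
o=1.5
r.reach(gp(-360,o,200),q(G)); r.line_to(gp(-360,o,38),vel=250); r.sleep(.2)
f0=np.array(r.read_contact_force()); F=lambda:-(np.array(r.read_contact_force())-f0)@g
print('t',r.read_time(),f0)
r.line_to(gp(-308,o,38),vel=120,until_force=8)
for s in range(-290,-229,10):
    h=r.line_to(gp(s,o,38),vel=50,until_force=7); print(s,h,round(F(),2))
    if h: break
c=cam('top');print(gstate(c),r.read_time(),r.read_eef_pos());save(c,'t4.png')
E
```

```text
t 19.025 [-0.17545151  0.42008053  0.52215169]
-290 False 0.36
-280 False 0.26
-270 False 1.03
-260 False 0.84
-250 False -0.01
-240 False -0.06
-230 False 1.53
(np.float64(-95.40269508372077), np.float64(0.7315073527108578), -1.861229562759405, (121.48304748535156, 153.60299682617188)) 22.2667 [518.06894143 -18.95280417  37.98440301]
```

View pics/t4.png

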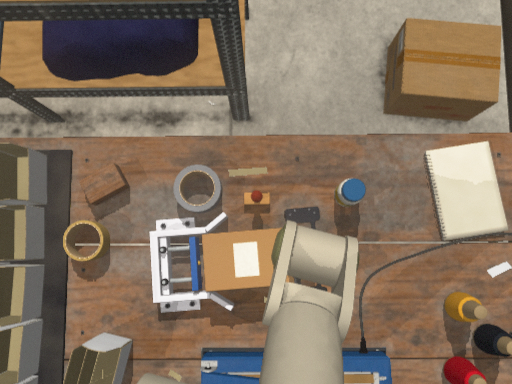

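The carton has entered the fences centred, with its top end at px x≈202, about 20 mm short of the plate. I continue until it touches, then press.

```bash
python3 - <<'E'
from h import *
o=1.5; f0=np.array([-.175,.42,.52])
def F(k=5):
    v=[]
    for _ in range(k): v.append(-(np.array(r.read_contact_force())-f0)@g); r.sleep(.02)
    return np.mean(v)
s=-230.;f=0
while s<-190:
    s+=3 if f<3.5 and s<-220 else 1 if f<3.5 else .4
    h=r.line_to(gp(s,o,38),vel=25,until_force=8); f=F(); print(round(s,1),h,round(f,2))
    if f>10.5: break
    if h and f<4: pass
for _ in range(5): r.sleep(.2);print('hold',round(F(),2))
print(r.read_time(),r.read_eef_pos())
E
```

```text
-227.0 False 0.54
-224.0 False 0.81
-221.0 False 0.62
-218.0 False 0.57
-217.0 False 0.41
-216.0 False 1.48
-215.0 False 1.83
-214.0 False 1.98
-213.0 False 1.33
-212.0 False 1.73
-211.0 False 3.14
-210.0 False 10.21
-209.6 False 12.32
hold 12.03
hold 12.62
hold 12.33
hold 12.2
hold 12.43
28.0833 [ 5.16647160e+02 -2.83855802e-01  3.81378067e+01]
```

```bash
python3 - <<'E'
from h import *
r.line_to(gp(-214,1.5,38),vel=8); r.line_to(gp(-290,1.5,38),vel=150); r.line_to(gp(-330,1.5,200),vel=250);r.reach(gp(-400,1.5,250),q(G)); r.sleep(.3)
c=cam('top');print(gstate(c),r.read_time(),r.read_contact_force())
cv2.imwrite('pics/t5.png',cv2.cvtColor(cv2.resize(c['color'][200:320,140:410],None,fx=2.9,fy=2.9),cv2.COLOR_RGB2BGR))
E
```

```text
(np.float64(-107.2115885465216), np.float64(1.20382464893487), -0.07468357086182209, (119.77542877197266, 183.25160217285156)) 31.0417 [-0.22870448 -0.07281086  0.07737063]
```

View pics/t5.png

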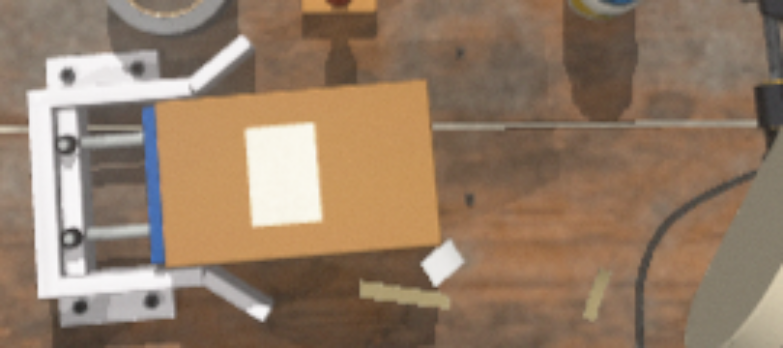

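The carton is square and flush against the blue plate (front edge at crop x≈157–165), the angle error is about 0.1°, and the bystanders are undisturbed.

```bash
python3 -c "
from cell import r
print(r.finish_job())"
```

```text
the job is handed in; nothing more can be done
None
```

I tipped the carton onto its broad side, slid it between the fences and pressed it square and flush against the blue plate at about 12 N on the force reading, then released it and handed the job in; `r.finish_job()` gave no verdict.

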